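# Mirror the toothbrush row to the rack across the tap

## Robot

A 6-joint arm with a two-finger parallel gripper is mounted at the origin on the work surface. World frame = base frame: x ahead of the robot, y to its left, z up, the work surface at z = 0. Lengths are in mm, angles in rad, forces in N, time in s.
With the tool pointing down it reaches from about 350 to 975 mm from the base axis. Payload 7.1 kg.
Tool frame: the origin (TCP) lies on the front face of the gripper's body, between the roots of the fingers; the fingertips stand 80 mm ahead of it and the grasp point (between the pads) lies 61 mm ahead of it (env.tips_ahead is the distance from the TCP to the fingertips, in mm); z points along the fingers, y is the direction in which the jaws open and shut (so a half turn about z gives the same grasp; the last joint's range is limited). The gripper opens to 88 mm and grips with 3 to 60 N. Pads are 20 mm wide; open, the fingers measure 115 mm over their backs; the gripper's body (75 mm by 178 mm) begins 61 mm behind the grasp point.
Start: joints at [1.254, 0.423, 1.63, -0, 1.089, -0.019], TCP at [183.354, 597.484, 302.675] pointing down, gripper open.
Joint ranges: [-3, 3], [-0.9, 2.11], [0.09, 2.58], [-1.31, 4.45], [0.11, 2.69], [-2.54, 2.54]. Speed limits (rad/s): [2.39, 2.39, 3.01, 3.14, 3.14, 3.14].

## Interface

Orientations are given as a unit quaternion [x, y, z, w].
In Python, from station import env, set_gripper, viewer, workorder gives the robot as it stands. Calls block until the motion is done:
- env.reach(position, orientation): joint-space move of the TCP to a pose.
- env.move_l(position, rot=None, rate=150, f_stop=None): straight line of the TCP; rot=None keeps the orientation; rate is the mean speed in mm/s. With f_stop (N) it stops when the force on the tool has changed by that much, and returns True; else False.
- env.move_joints(angles): joint-space move.
- set_gripper(opening): finger opening in mm; the grip force is fixed at half the most; returns when the fingers have stopped.
- env.hold(seconds).
- env.ik(position, orientation): joint angles nearest the present ones, or None.
- env.read_state(): the state.
- viewer.camera(name): name is "scene" or "top" or "wrist"; returns the picture (420x560x3 uint8, blue, green, red); there is no depth.
- viewer.camera_params(name): a dict with "fx", "fy", "cx", "cy" (pixels), "dist" ([k1, k2, p1, p2, k3] as OpenCV has them; the pictures are not rectified), "pose" (4x4, takes a point from camera to world coordinates); the wrist camera has in their place "tool_from_camera" (4x4, takes a point from camera to tool coordinates, whose origin is the TCP and whose axes are the flange's). Camera axes: x right, y up, looking along -z (the intrinsics and any distortion apply to the point x, -y, -z); pixel columns grow to the right and rows downward; lengths in mm; the calibration is good to about 2 mm. A picture is of the moment at which its call begins: read the wrist's pose just before it. camera_params takes no time and is no camera call.
A pose or a line that the arm cannot do raises env.IKError and nothing moves.
- workorder.sign_off(): hands the job in, once; it reports no verdict.
The state is a dict: "time_s": time; "qpos": joint angles; "dq": joint speeds; "tau": joint torques, N m; "tool_pos": TCP position; "orientation": TCP orientation; "force": force on the tool from outside, world axes, zero at the start; "wrist_torque": the same for the moment, N m; "width": finger opening in mm.
Only numpy, scipy, OpenCV 4.12 (cv2) and the standard library are available. Lean on these libraries where they do the work, as an engineer would, in place of code of your own. Each camera call takes 0.05 s, during which the arm holds its last target. There are 200 camera calls.

## Task

Move the three brushes and the tongue scraper from the clear acrylic row into the dark teak rack on the other side of the tap, one in each place, as a mirror image: what lay nearest the tap in the old row must again lie nearest the tap, and so on outwards (left to right, the order is reversed). Lay each centred across both bars, flat down between the prongs, bristle side up and head towards the basin as it lay before. Leave the soap dish and the mirror compact where they are.

Things in the scene. Friction and masses are not known exactly. Their poses are not given: they have to be found in the camera images.
- large_brush_mid (a point): Large toothbrush with a pale wooden handle, 186 long; handle 14 wide, short bristle block at one end (head 13 wide). Handle 12 high. The point is mid-length on its centre line, half-way up the handle (6 above its flat underside): grip across the handle here. x points along it to the head, y across, z up (bristle side). Starts in its cradle, head towards the basin, the point 40 above the ledge.
- child_brush_mid (a point): Child's toothbrush, the shortest: 140 long; stout grey plastic handle 18 wide, small narrow head (11 wide). Handle 12 high. The point is mid-length on its centre line, half-way up the handle (6 above its flat underside): grip across the handle here. x points along it to the head, y across, z up (bristle side). Starts in its cradle, head towards the basin, the point 40 above the ledge.
- denture_brush_mid (a point): Denture brush, black plastic, 170 long; handle 16 wide, big broad head (42 long, 20 wide) with tall bristles. Handle 12 high. The point is mid-length on its centre line, half-way up the handle (6 above its flat underside): grip across the handle here. x points along it to the head, y across, z up (bristle side). Starts in its cradle, head towards the basin, the point 40 above the ledge.
- scraper_mid (a point): Tongue scraper, bare steel, 170 long; straight handle 12 wide, open wire loop 40 wide at the head end. Handle 12 high. The point is mid-length on its centre line, half-way up the handle (6 above its flat underside): grip across the handle here. x points along it to the head, y across, z up (bristle side). Starts in its cradle, head towards the basin, the point 40 above the ledge.
- cradle_large_brush: Fixed clear acrylic cradle, one of four in a row (56 apart) on a clear tray: where the large brush lies at the start, marking its place in the old row. Two upright bars (30 high, 7 thick), 90 apart, carry the handle, with a 12 high prong at either end of each bar (44 clear between prongs). Origin: underside, centre, 4 above the ledge; x towards the basin along the handle, y along the row, z up.
- cradle_child_brush: Fixed clear acrylic cradle, one of four in a row (56 apart) on a clear tray: where the child brush lies at the start, marking its place in the old row. Two upright bars (30 high, 7 thick), 90 apart, carry the handle, with a 12 high prong at either end of each bar (44 clear between prongs). Origin: underside, centre, 4 above the ledge; x towards the basin along the handle, y along the row, z up.
- cradle_denture_brush: Fixed clear acrylic cradle, one of four in a row (56 apart) on a clear tray: where the denture brush lies at the start, marking its place in the old row. Two upright bars (30 high, 7 thick), 90 apart, carry the handle, with a 12 high prong at either end of each bar (44 clear between prongs). Origin: underside, centre, 4 above the ledge; x towards the basin along the handle, y along the row, z up.
- cradle_scraper: Fixed clear acrylic cradle, one of four in a row (56 apart) on a clear tray: where the scraper lies at the start, marking its place in the old row. Two upright bars (30 high, 7 thick), 90 apart, carry the handle, with a 12 high prong at either end of each bar (44 clear between prongs). Origin: underside, centre, 4 above the ledge; x towards the basin along the handle, y along the row, z up.
- rack: New rack, fixed dark teak, 98 x 232 x 46 high. Two bars along y at x = -45 and 45 (8 thick, tops 34 high), each with 12 high prongs that part four places at y = -84, -28, 28, 84, each 50 clear. A thing lies along x across both bars, mid-point then at x = 0, 40 above the ledge; open between the bars. Origin: centre of the underside, on the ledge; x towards the basin, y along the row.
- tap: Fixed steel basin tap on the ledge between the two rows and further towards the basin, 20 radius, 145 high; its spout points to the basin (away from the robot base). Origin: centre of its foot, on the ledge.
- soap_dish: Loose white soap dish with soap on four suction feet, 115 x 75 x 29 high, between the two rows. Origin: centre of the underside. Not to be moved.
- compact: Loose round black mirror compact, 64 across, 15 high, between the two rows. Origin: centre of the underside. Not to be moved.

How it is judged:
By the outcome, as a careful person would: the job done as asked, in the order asked, and still so for the second after the job is handed in, with the robot touching nothing.
It also fails if it takes over 115 s, if anything falls off the work surface, if the arm or the gripper's body presses on something with over 40 N, if the wrist force passes 120 N, or if a joint passes its speed limit or range.

## Working session

There is one attempt and no reset: what is moved stays moved. The work goes in short steps, each a Python script; the robot and the scene stay as the last script left them, time stands still between calls to the robot, and variables do not carry over. Pictures are saved under pics/ and viewed, about 12 in all and at most 16, crops included, and the job is handed in when it is done.

```bash
mkdir -p pics; ls
python3 - <<'E'
from station import env, set_gripper, viewer, workorder
import cv2,numpy as np
np.set_printoptions(precision=3,suppress=True)
for n in ["scene","top","wrist"]:
    cv2.imwrite(f"pics/{n}0.png",viewer.camera(n)); print(n,viewer.camera_params(n))
print(env.read_state())
E
```

```text
pics
scene {'fx': 383.2869589856949, 'fy': 383.2869589856949, 'cx': 274.5632284925236, 'cy': 211.97233480362954, 'dist': array([-0.086,  0.   ,  0.   ,  0.   ,  0.   ]), 'pose': array([[  -0.044,   -0.724,    0.688, 1056.723],
       [   0.999,   -0.036,    0.026,    6.436],
       [   0.006,    0.689,    0.725,  574.028],
       [   0.   ,    0.   ,    0.   ,    1.   ]])}
top {'fx': 514.2332437883007, 'fy': 514.2332437883007, 'cx': 277.98962389037416, 'cy': 207.8049122431675, 'dist': array([0.03, 0.  , 0.  , 0.  , 0.  ]), 'pose': array([[  -0.009,    0.995,   -0.103,  489.268],
       [  -1.   ,   -0.01 ,   -0.01 ,  -10.394],
       [  -0.011,    0.103,    0.995, 1102.132],
       [   0.   ,    0.   ,    0.   ,    1.   ]])}
wrist {'fx': 290.11066902214526, 'fy': 290.11066902214526, 'cx': 282.5722171322868, 'cy': 217.67932358337328, 'dist': array([0.003, 0.   , 0.   , 0.   , 0.   ]), 'tool_from_camera': array([[ -0.001,   0.953,   0.302,  83.762],
       [  1.   ,   0.   ,   0.001,   0.299],
       [  0.001,   0.302,  -0.953, -82.232],
       [  0.   ,   0.   ,   0.   ,   1.   ]])}
{'time_s': 0.15, 'qpos': array([ 1.254,  0.424,  1.63 ,  0.   ,  1.089, -0.019]), 'dq': array([-0.001, -0.002, -0.003, -0.001,  0.   , -0.002]), 'tau': array([  0.   , -54.498, -27.392,   0.064,   0.02 ,  -0.   ]), 'tool_pos': array([183.25 , 597.196, 302.092]), 'orientation': array([ 0.148,  0.989, -0.001, -0.   ]), 'force': array([-0.796,  0.501,  0.306]), 'wrist_torque': array([ 0.034, -0.014, -0.054]), 'width': 88.23254140782721}
```

View pics/top0.png

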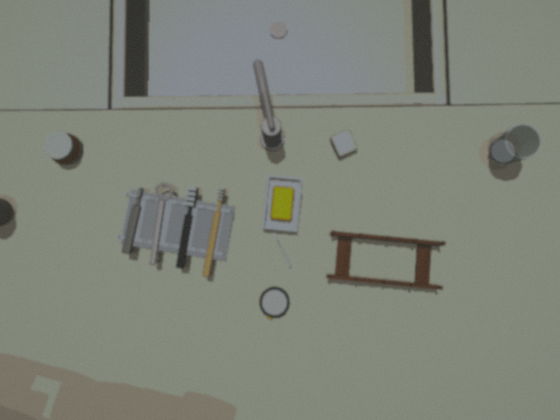

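View pics/scene0.png

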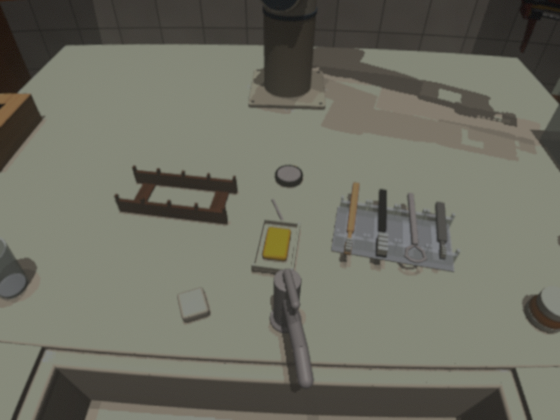

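The row lies at about px (125–232, 190–275), on the +y side. From the tap outwards it holds wood, black, steel and grey. The teak rack is at about (328–444, 232–290), on the -y side. Next I'll take near views of both from two wrist places each.

```bash
cat > h.py <<'E'
from station import env, set_gripper, viewer, workorder
import cv2,numpy as np,json
from scipy.spatial.transform import Rotation as R
np.set_printoptions(precision=1,suppress=True)
def cam(n):
    p=dict(viewer.camera_params(n))
    if n=="wrist":
        s=env.read_state(); T=np.eye(4); T[:3,:3]=R.from_quat(s["orientation"]).as_matrix(); T[:3,3]=s["tool_pos"]
        p["pose"]=T@np.array(p.pop("tool_from_camera"))
    im=viewer.camera(n); return im,{k:np.array(v).tolist() for k,v in p.items()}
def K(p): return np.array([[p["fx"],0,p["cx"]],[0,p["fy"],p["cy"]],[0,0,1.]]),np.array(p["dist"])
def rays(p,px):
    k,d=K(p); u=cv2.undistortPoints(np.array(px,float).reshape(-1,1,2),k,d)[:,0]
    P=np.array(p["pose"]); v=np.c_[u[:,0],-u[:,1],-np.ones(len(u))]@P[:3,:3].T
    return P[:3,3],v
def onplane(p,px,z):
    o,v=rays(p,px); return (o+v*((z-o[2])/v[:,2])[:,None])[:,:2]
def cross(p1,a,p2,b):   # two-view points and ray miss distance
    o1,v1=rays(p1,a);o2,v2=rays(p2,b);out=[]
    for x,y in zip(v1,v2):
        t=np.linalg.lstsq(np.c_[x,-y],o2-o1,rcond=None)[0]; A=o1+t[0]*x;B=o2+t[1]*y
        out.append([*(A+B)/2,np.linalg.norm(A-B)])
    return np.array(out)
def down(yaw): # tool y along world y rotated by yaw
    return (R.from_euler('z',yaw)*R.from_quat([0,1,0,0])).as_quat()
def save(name,cn="wrist"):
    im,p=cam(cn); cv2.imwrite(f"pics/{name}.png",im); json.dump(p,open(f"pics/{name}.json","w")); return im,p
def load(name): return cv2.imread(f"pics/{name}.png"),json.load(open(f"pics/{name}.json"))
E
python3 - <<'E'
from h import *
p=cam("top")[1]
print(onplane(p,[[178,226],[386,261],[272,140],[283,205],[274,302]],40))
c=onplane(p,[[178,226],[386,261]],40)
for n,(x,y) in zip("LR",c):
    for i,d in enumerate((-40,60)):
        env.reach([x+15,y+d,265],down(0)); env.hold(.3); save(f"{n}{i}")
print(env.read_state()["time_s"])
a=np.vstack([np.hstack([load(f"{n}{i}")[0] for i in (0,1)]) for n in "LR"])
cv2.imwrite("pics/m1.png",cv2.resize(a,(800,600)))
E
```

```text
[[ 563.5  208.1]
 [ 487.6 -219.4]
 [ 742.9   11.9]
 [ 605.1   -9.8]
 [ 406.6   10.5]]
6.5917
```

View pics/m1.png

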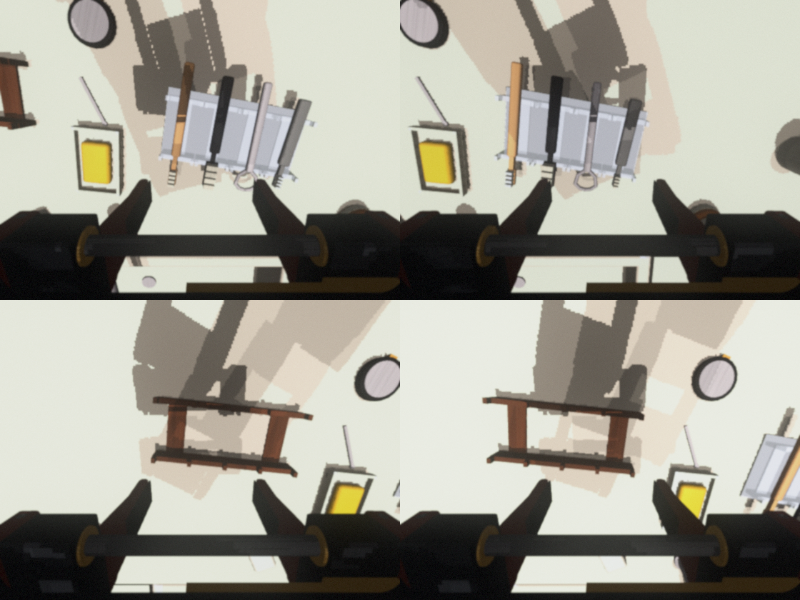

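The mosaic shows all four things in their cradles and both rack bars clearly. Order from the tap is wood, black, steel, grey. Next I'll enlarge crops for pixel picks.

Run:
```python
from h import *
for n,(x,y,w,h,s) in {"L0":(215,75,240,195,3),"L1":(130,75,240,195,3),"R0":(200,125,250,130,3),"R1":(110,125,250,130,3)}.items():
    im=load(n)[0][y:y+h,x:x+w]; im=cv2.resize(im,None,fx=s,fy=s,interpolation=cv2.INTER_CUBIC)
    for k in range(0,w,20): cv2.putText(im,str(x+k),(k*s,8),0,.3,(0,0,255)); cv2.line(im,(k*s,9),(k*s,14),(0,0,255))
    for k in range(0,h,20): cv2.putText(im,str(y+k),(0,k*s+4),0,.3,(0,0,255)); 
    cv2.imwrite(f"pics/c_{n}.png",im)
a=np.vstack([cv2.imread("pics/c_R0.png")[:,:],cv2.imread("pics/c_R1.png")]);cv2.imwrite("pics/c_R.png",cv2.resize(a,None,fx=.77,fy=.77))
```

```text
(no output)
```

View pics/c_L0.png

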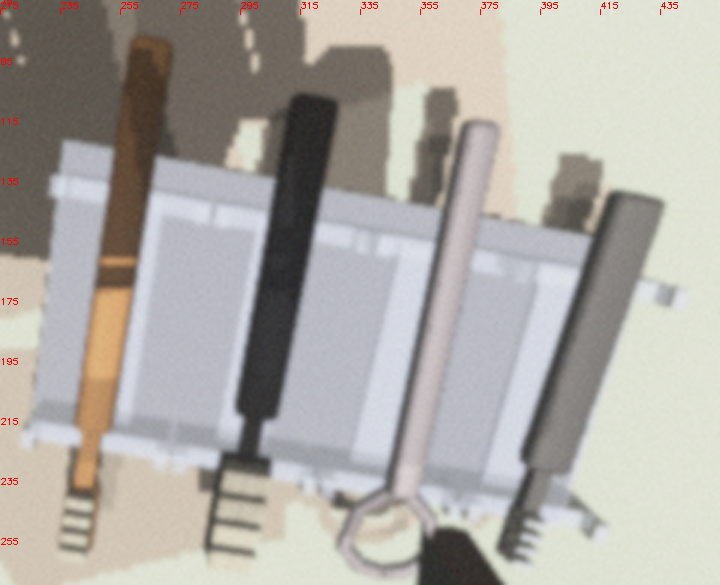

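View pics/c_L1.png

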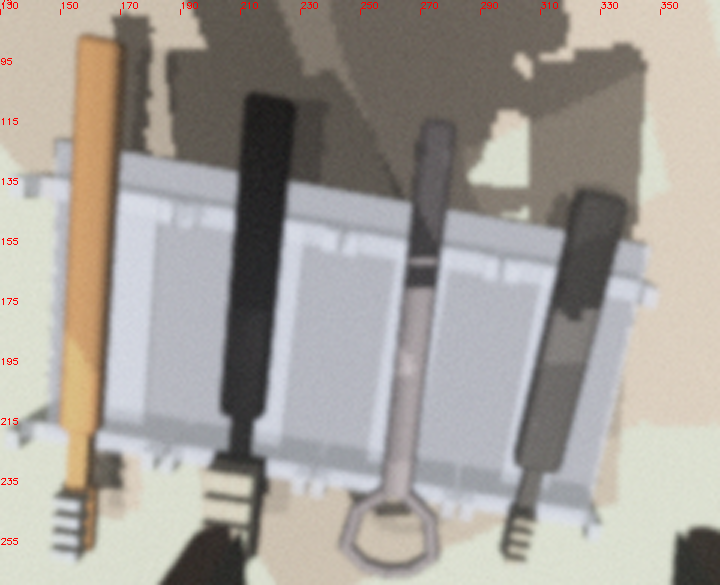

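View pics/c_R.png

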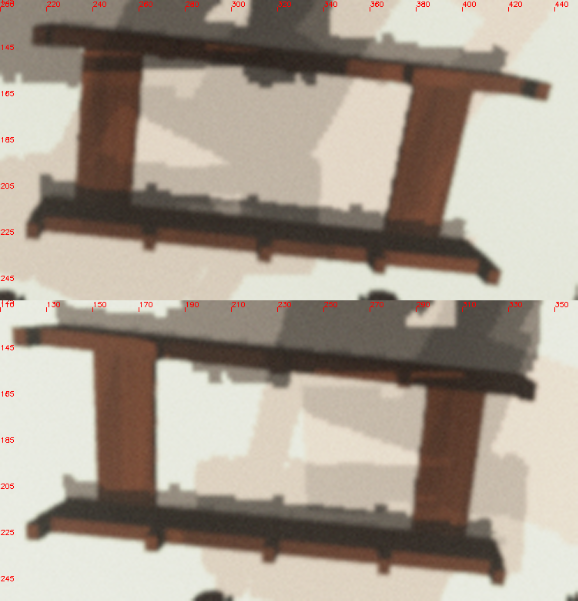

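Crops give the handle ends. In L0 (crop px) the tails are at about (152,38), (315,98), (481,122), (636,196), with steps at (94,430), (257,415), (402,492), (545,466). The rack's five basin-side prong tips are clear in both views. Next I'll triangulate.

```bash
cat > meas.py <<'E'
from h import *
P={n:load(n)[1] for n in("L0","L1","R0","R1")}
f=lambda a,x,y,s,oy=0:(np.array(a,float)-[0,oy]+.5)/s-.5+[x,y]
names=["wood","denture","scraper","child"]; half=[93,85,85,70]
a=f([[152,38],[315,98],[481,122],[636,196],[94,430],[257,415],[402,492],[545,466]],215,75,3)
b=f([[99,38],[271,96],[438,121],[600,193],[80,430],[242,413],[398,492],[536,466]],130,75,3)
X=cross(P["L0"],a,P["L1"],b)
obj={}
for i,n in enumerate(names):
    t,h=X[i],X[i+4]; d=(h-t)[:2]; L=np.hypot(*d); m=t[:2]+d/L*half[i]
    obj[n]=(m,np.arctan2(d[1],d[0]))
r0=f([[34,237],[149,248],[264,261],[378,271],[491,283],[35,35],[546,91]],200,125,2.31)
r1=f([[34,538],[152,549],[269,562],[383,573],[497,583],[15,337],[534,391]],110,125,2.31,300.3)
Y=cross(P["R0"],r0,P["R1"],r1)
line=Y[:5,:2]; u=(line[4]-line[0]); u/=np.hypot(*u); ryaw=np.arctan2(-u[0],u[1])  # u = +y of rack
ex=np.array([np.cos(ryaw),np.sin(ryaw)]); rc=line.mean(0)-49*ex
if __name__=="__main__":
    print(X);print(Y)
    for n in obj: print(n,obj[n][0],round(np.degrees(obj[n][1]),1))
    print("rack",rc,np.degrees(ryaw),"upper-bar mid in rack x:",(Y[5:,:2].mean(0)-rc)@ex,(Y[5:,:2].mean(0)-rc)@u, np.linalg.norm(np.diff(line,axis=0),axis=1))
    c=np.array([obj[n][0] for n in names]);print("pitch",np.linalg.norm(np.diff(c,axis=0),axis=1))
    for z in(40,46):print(onplane(P["R0"],r0,z).tolist()[2],onplane(P["R1"],r1,z).tolist()[2])
E
python3 meas.py
```

```text
[[459.5 152.1  43.3   0. ]
 [477.1 205.4  40.1   0.5]
 [484.8 260.5  41.5   0.1]
 [508.2 315.2  41.8   0.7]
 [591.3 128.5  43.6   0. ]
 [585.4 188.1  43.    0.6]
 [617.5 244.   39.1   0.2]
 [606.1 295.9  41.8   0.3]]
[[ 525.1 -333.5   47.4    0.2]
 [ 531.7 -279.3   44.7    0. ]
 [ 538.9 -223.6   43.6    0.1]
 [ 543.8 -168.2   45.1    0.7]
 [ 549.7 -112.6   44.9    0.2]
 [ 432.7 -326.7   46.8    0.3]
 [ 457.   -99.5   43.     0.2]]
wood [551.1 135.7] -10.2
denture [561. 192.] -9.1
scraper [569.2 250. ] -7.1
child [576.9 301.7] -11.1
rack [ 489.2 -218. ] -6.351272866239157 upper-bar mid in rack x: -44.54786398377371 -0.01819805496745133 [54.6 56.1 55.6 56. ]
pitch [57.2 58.6 52.2]
[540.2653912909321, -223.18425330786434] [540.3648075249662, -224.35953477594973]
[537.9006121871242, -223.8769897799304] [537.994127325996, -223.09803345505821]
```

Heights agree: handle tops at about 42 ±2 and rack prongs at about 45, against 46 in the text. The rack pitch and the back-bar check (-44.5 against -45) also fit. First pick and place is the wooden brush.

```bash
cat > pp.py <<'E'
from meas import *
slot={"wood":84,"denture":28,"scraper":-28,"child":-84}
def wrap(y): return (y+np.pi/2)%np.pi-np.pi/2
def pick(n,z=100):
    (x,y),yaw=obj[n]; env.reach([x,y,190],down(yaw)); set_gripper(40)
    s=env.move_l([x,y,z],rate=100,f_stop=15); set_gripper(0)
    st=env.read_state(); env.move_l([x,y,230],rate=150)
    print(n,"pick stop",s,"w",round(st["width"],1),st["tool_pos"],"after lift",round(env.read_state()["width"],1))
def place(n,z=100,along=0,dyaw=0):
    p=rc+slot[n]*u+along*ex; q=down(ryaw+dyaw)
    env.move_l([*p,230],q,rate=220); env.move_l([*p,z+10],rate=120)
    s=env.move_l([*p,z-4],rate=25,f_stop=5); st=env.read_state()
    set_gripper(36); env.move_l([*p,200],rate=150)
    print(n,"place stop",s,st["tool_pos"],st["force"],"t",env.read_state()["time_s"])
E
python3 - <<'E'
from pp import *
pick("wood"); save("w_held"); place("wood")
c=rc
env.reach([c[0]-10,c[1]+40,265],down(0)); env.hold(.2); save("A0")
im=np.hstack([load("w_held")[0],load("A0")[0]]); cv2.imwrite("pics/m2.png",cv2.resize(im,(800,300)))
E
```

```text
wood pick stop False w 13.8 [551.2 135.7 100.3] after lift 13.5
wood place stop True [ 498.7 -134.6   99.9] [0.5 0.  3.1] t 15.6583
```

View pics/m2.png

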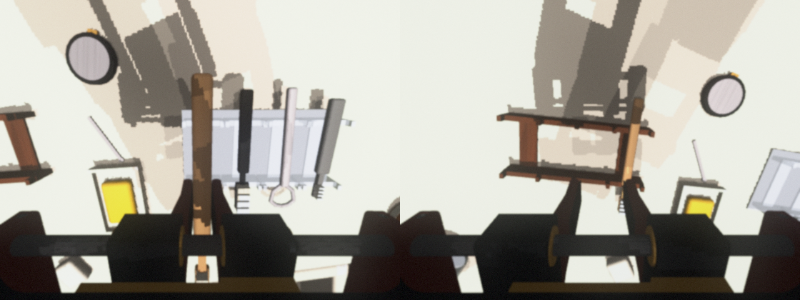

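The held view shows the brush square in the jaws. In A0 it lies across both bars in the place nearest the tap, with its handle at about (632,140). The other three follow.

Run:
```python
from pp import *
for n in ("denture","scraper","child"):
    pick(n); place(n)
    if env.read_state()["width"]<30: break
for i,d in enumerate((-50,50)):
    env.reach([rc[0]-5,rc[1]+d,265],down(0)); env.hold(.3); save(f"B{i}")
save("Btop","top"); print(env.read_state()["time_s"])
x,y,w,h=170,80,270,215
ims=[cv2.resize(load(f"B{i}")[0][y:y+h,x0:x0+w],None,fx=2.9,fy=2.9,interpolation=2) for i,x0 in ((0,190),(1,100))]
for i,im in enumerate(ims): cv2.imwrite(f"pics/cB{i}.png",im[:600,:800])
```

```text
denture pick stop False w 16.0 [561.2 192.  100.4] after lift 15.8
denture place stop True [ 492.5 -190.3  100.1] [ 0.1 -0.   2.6] t 25.5
scraper pick stop False w 11.8 [569.3 250.  100.3] after lift 11.9
scraper place stop True [ 486.3 -246.   100. ] [0.5 0.3 4.6] t 35.5
child pick stop False w 17.7 [577.1 301.7 100.5] after lift 17.9
child place stop True [ 480.  -301.6  100.1] [ 0.9 -0.   2.6] t 46.1917
47.8167
```

View pics/cB0.png

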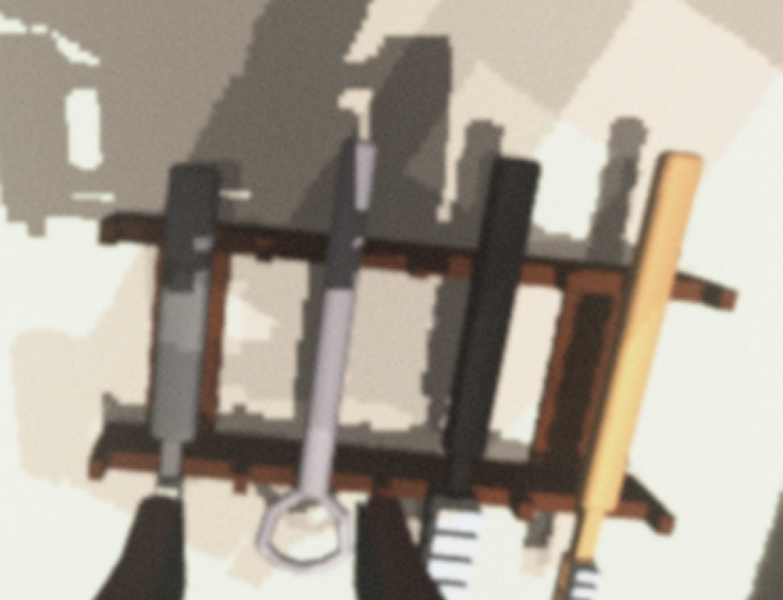

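View pics/cB1.png

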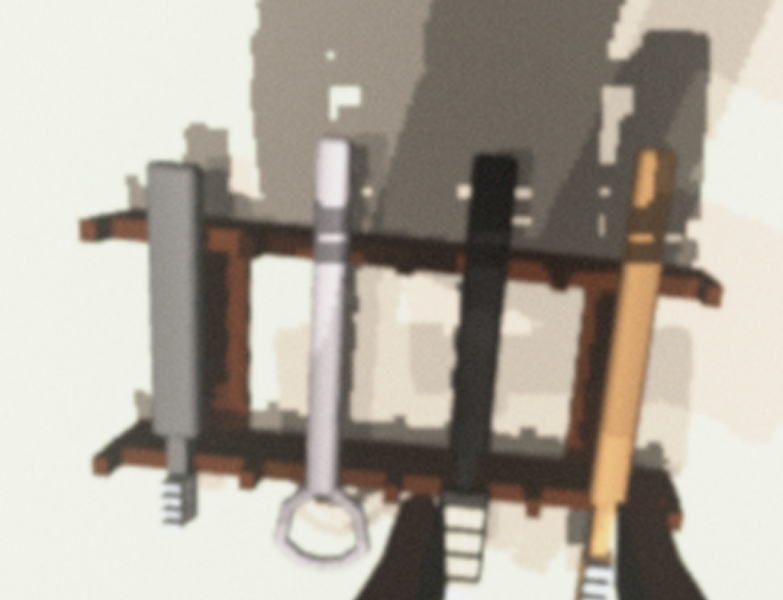

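Both views show the order from the tap (right) as wood, black, steel, grey. Each lies between its prongs with the head towards the basin. Tails in B1 are at (174,165), (334,140), (495,155), (655,152). Next I'll work out the centring.

Run:
```python
from pp import *
p0,p1=load("B0")[1],load("B1")[1]
a=f([[195,165],[363,142],[518,160],[682,155],[175,438],[317,492],[473,430],[602,508]],190,80,2.9)
b=f([[174,165],[334,140],[495,155],[655,152],[177,435],[325,490],[476,430],[610,500]],100,80,2.9)
X=cross(p0,a,p1,b)
for i,(n,h) in enumerate(zip(["child","scraper","denture","wood"],[70,85,85,93])):
    for nm,t,s in (("2view",X[i,:2],X[i+4,:2]),("z46 B0",*onplane(p0,a[[i,i+4]],46)),("z46 B1",*onplane(p1,b[[i,i+4]],46))):
        d=(s-t)/np.hypot(*(s-t)); m=t+d*h-rc
        print(n,nm,"along",round(m@ex,1),"across",round(m@u-slot[n],1),"yaw rel",round(np.degrees(np.arctan2(d[1],d[0])-ryaw),1),"z",X[i,2].round(1),X[i+4,2].round(1))
# soap dish / compact moved? compare top images
_,p=load("Btop"); A=cv2.imread("pics/top0.png");B=cv2.imread("pics/Btop.png")
for n,im in(("before",A),("after",B)):
    m=cv2.inRange(cv2.cvtColor(im,cv2.COLOR_BGR2HSV),(20,150,80),(35,255,255)); M=cv2.moments(m,True);print(n,"soap px",M["m10"]/M["m00"],M["m01"]/M["m00"])
cv2.imwrite("pics/tt.png",np.hstack([A[100:340,110:460],B[100:340,110:460]]))
```

```text
child 2view along -0.0 across 0.8 yaw rel 0.6 z 40.9 45.1
child z46 B0 along -0.7 across 1.0 yaw rel 0.4 z 40.9 45.1
child z46 B1 along 0.1 across 1.7 yaw rel -0.4 z 40.9 45.1
scraper 2view along 0.7 across 1.4 yaw rel 0.4 z 46.2 43.9
scraper z46 B0 along 0.5 across 1.3 yaw rel 0.3 z 46.2 43.9
scraper z46 B1 along 0.8 across 1.7 yaw rel 0.7 z 46.2 43.9
denture 2view along 0.2 across 1.8 yaw rel 1.4 z 41.2 42.2
denture z46 B0 along 0.6 across 0.6 yaw rel 1.4 z 41.2 42.2
denture z46 B1 along -0.3 across 2.0 yaw rel 1.4 z 41.2 42.2
wood 2view along 0.8 across 0.5 yaw rel 1.1 z 44.4 44.3
wood z46 B0 along 0.8 across -0.1 yaw rel 1.2 z 44.4 44.3
wood z46 B1 along 0.8 across 0.2 yaw rel 1.1 z 44.4 44.3
before soap px 281.9377049180328 203.1
after soap px 281.9491803278689 203.13934426229508
```

View pics/tt.png

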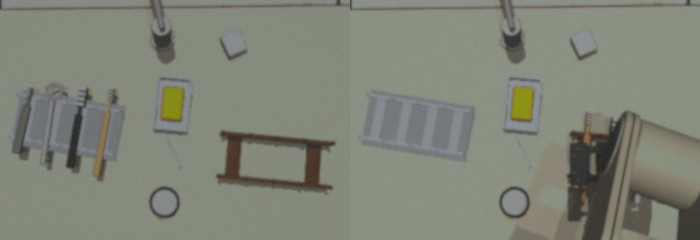

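The old row is empty, and the soap dish and compact have not moved: in the crop the compact is at (164,202) before and (514,202) after, the same place once the 350 px panel offset is removed. All four are centred within about 2 mm, so I'm handing in.

```bash
python3 -c "
from h import *
print(env.read_state()['time_s'],workorder.sign_off())"
```

```text
the job is handed in; nothing more can be done
47.8167 None
```

I moved all four things into the teak rack in mirror order and handed the job in at 47.8 s. From the tap outwards they are the large brush, denture brush, scraper and child's brush, heads towards the basin.

- **Placing:** the two wrist views after placing put each one within about 1 mm of centre along its length, 2 mm across its place and 1.5° of square.
- **Flatness and contact:** each descent stopped on light contact at the expected height. The gripper was clear of everything, about 185 mm up at the fingertips, when I handed in.
- **Bristle side up:** nothing was turned in the move. The last views showed the heads facing up, except that a finger hid part of some of them.
- **Soap dish and compact:** the soap sits within 0.05 px of where it was in the overhead view. I judged the compact by eye in that view, and it looks unmoved.
- **One disagreement:** some two-view heights of the handle tops came out 2–7 mm below the 46 mm in the text. The gripping and placing contacts matched the stated height.

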